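# Unlock a worn two-dial sample box and slide its lid open

### The arm

A 6-joint arm with a two-finger parallel gripper is mounted at the origin on the work surface. World frame = base frame: x ahead of the robot, y to its left, z up, the work surface at z = 0. Lengths are in m, angles in rad, forces in N, time in s.
With the tool pointing down it reaches from about 0.375 to 0.925 m from the base axis. Payload 5.7 kg.
Tool frame: the origin (TCP) lies on the front face of the gripper's body, between the roots of the fingers; the fingertips stand 80 mm ahead of it and the grasp point (between the pads) lies 61 mm ahead of it (pinch_z is the distance from the TCP to the grasp point, in m); z points along the fingers, y is the line along which they close (so a half turn about z gives the same grasp; the last joint's range is limited). The gripper opens to 88 mm and grips with 3 to 60 N. Pads are 20 mm wide; open, the fingers measure 115 mm over their backs; the gripper's body (75 mm by 178 mm) begins 61 mm behind the grasp point.
Start: joints at [-0.115, 0.359, 1.51, -0, 1.272, -0.115], TCP at [0.6, -0, 0.303] pointing down, gripper open.
Joint ranges: [-2.97, 2.97], [-1.01, 2.36], [0.21, 2.38], [-0.96, 4.11], [0.2, 2.71], [-2.98, 2.98]. Speed limits (rad/s): [2.39, 2.39, 3.14, 3.14, 3.14, 3.14].

### API

Orientations are given as a unit quaternion [x, y, z, w].
In Python, from rig import state, grab_frame, camera_params, hand_in, look_for, tip_of, pinch_z gives the robot as it stands.
- The arm moves only by the shell command python3 -m pendant 'ROWS' [OPENING] [FORCE]. ROWS is JSON, one flat list of numbers, 4 for each row, row after row: the shift along the tool's x, y, z in cm, then the turn about the tool's z in degrees. A call has 1 to 5 rows; each row is the pose to reach, as a shift and turn from the pose commanded when the call began, along the tool's axes at that moment; what a row does not reach only later rows make up. A row lasts 1/12 s, in which the tool goes at most 41.7 mm and 7.16 degrees, less where a joint would pass 70% of its speed; a pose out of reach is approached as far as the arm can. A call with a gripper value outside its range is refused whole. OPENING is the closure, from 0 (fully open) to 1 (shut), set as the call begins (- or left out, the last holds). The fingers move at their own pace and stop on an object; FORCE is the grip in N (left out, the last holds). Time passes only in rows, so rows that repeat a pose let the fingers close. It gives the time, the measured TCP pose, the force, the opening and the grip force at its end, in the units of the state.
- state(): the state, without advancing time (a new reading comes with each control period).
- grab_frame(name): name is "scene" or "side" or "wrist"; returns the picture (384x512x3 uint8, red, green, blue); there is no depth.
- camera_params(name): a dict with "mtx" (3x3 intrinsics, pixels), "extrinsics" (4x4, takes a point from camera to world coordinates); the wrist camera has in their place "tool_from_camera" (4x4, takes a point from camera to tool coordinates, whose origin is the TCP and whose axes are the flange's). Camera axes: x right, y up, looking along -z (the intrinsics and any distortion apply to the point x, -y, -z); pixel columns grow to the right and rows downward; lengths in m; the calibration is good to about 2 mm. A picture is of the moment at which its call begins: read the wrist's pose just before it. camera_params takes no time and is no camera call.
- hand_in(): hands the job in; it is judged then, once.
Trained networks look in the newest picture that a camera, given by its name, has taken for a name from the list of things; names that differ only in an ending like _2 or _b are one class to them, and where a whole thing is asked for, a point or a joint stands for the part that bears it (a point fixed in the world has none). Each returns a list of dicts, best first, with "confidence" (0 to 1); they miss things now and then, are a little off and sometimes report something else, mostly with a low value. They report only what shows in the picture. A call takes as long as a camera call.
- look_for(camera, thing): "centre" ([x, y, z] in m, in world coordinates, good to about 4 mm: the middle of the surface that is visible of it).
- tip_of(camera, thing): "centre" ([x, y, z] in m, in world coordinates, good to about 4 mm: a listed point, or the origin of a listed thing).
The state is a dict: "t": time; "joint_positions": joint angles; "qd": joint speeds; "joint_efforts": joint torques, N m; "tool_pos": TCP position; "tool_rot": TCP orientation; "force": force on the tool from outside, world axes, zero at the start; "ft_torque": the same for the moment, N m; "finger_gap": finger opening in m; "gripper_force": force on a finger pad.
Only numpy, scipy, OpenCV 4.12 (cv2) and the standard library are available. Lean on these libraries where they do the work, as an engineer would, in place of code of your own. Each camera call takes 0.05 s, during which the arm holds its last target. There are 200 camera calls.

### The job

Unlock the white sample box: turn its left dial to 3 and then its right dial to 7; the lock is worn, so feel slowly around each number until the sprung bolt jumps a step back, and stop there at once, for twisting on against the bolt would break it. Then slide the lid to the right until it is fully open against its stop and let go. Handle dials and lid gently, and leave everything else on the counter and on the box where it stands.

Things in the scene. Friction and masses are not known exactly. Their poses are not given: they have to be found in the camera images.
- lockbox: heavy white steel sample box fixed to the counter, 220 (x) x 280 (y) x 90 mm tall; origin under its centre, x points away from the robot (give or take its yaw), y to the left. On the front half of its top is the lock: two dials and between them the bolt's tab; on the rear half the sliding aluminium lid, over the sample well at the left; right of it the top is flat.
- dial_left (a joint): angle of the left dial, rad. 0 = pointer (white line on one half of the black bar grip) on mark 0, the long thick mark on the far (+x) side; grows clockwise seen from above. Ten marks 0.628 rad apart count clockwise (mark 5 slightly longer), so mark 3 is 1.885. Range -0.4 to 6.68, friction 0.35 N m. Grip under 40 N. Its drop-in place is worn: see lock_bolt.
- dial_right (a joint): angle of the right dial in rad, as for dial_left; mark 7 is 4.398. Its drop-in place is worn separately and can be felt only after the left one has dropped in.
- dial_left_grip (a point): point on the left dial's axis where to grip its bar, 124 mm above the counter, at x -55, y +65 mm on the box. The bar is 40 mm long, 12 mm wide, its top 7 mm above this point; under it is a round skirt of 22 mm radius, its top 23 mm below this point. At joint 0 the bar lies along the box's x; it turns with the dial. Dials stay 130 mm apart.
- dial_right_grip (a point): the same for the right dial, at x -55, y -65 mm on the box.
- lock_bolt (a joint): travel (m) of the bolt, sprung 2 to 4 N towards the robot (-x): about 0.001 locked, 0.007 once the left dial has dropped in, 0.012 when both have; below 0.011 it blocks the lid. Worn: each drop-in place lies up to 0.25 rad either side of its mark, is 0.1 rad wide and is found by turning slowly; the bolt jumps by itself and its thin nose stops that dial: turned on hard, it breaks (10 N).
- bolt_tab (a point): top of the bolt's small steel tab (10 x 12 mm, standing 6 mm proud of the box top) in its dark slot midway between the dials; it moves with the bolt, so it shows the bolt's travel. Nothing needs to touch it.
- lid (a joint): travel in m of the sliding lid (96 x 125 x 6 mm): 0 shut, 0.09 fully open at its stop. It slides to the right, the box's -y, with about 4 N of friction, and stays where it is left. Grip under 40 N.
- lid_grip (a point): grip point of the lid's upright steel handle, 121 mm above the counter, at x 55, y 65 mm on the box when shut: a bar 34 mm long (box's x), 14 mm wide (y), its top 12 mm above this point, the lid plate 24 mm below it.
- vial: small amber glass vial, 20 mm across, 45 mm tall, standing loose on the box's right rear top at x 55, y -122 mm; origin under its centre; the open lid ends about 24 mm short of it. Leave it standing.
- reagent_bottle: closed round bottle, 48 mm across, 120 mm tall, standing loose beside the box; origin under its centre; leave it alone
- jar: closed jar, 60 mm across, 70 mm tall, standing loose beside the box; origin under its centre; leave it alone
- petri_dish: closed glass dish, 92 mm across, 16 mm tall, standing loose beside the box; origin under its centre; leave it alone
- beaker: small glass beaker, 60 mm across, 75 mm tall, standing loose beside the box; origin under its centre; leave it alone
- parts_tray: shallow steel tray, 100 x 140 x 25 mm, standing loose beside the box; origin under its centre; leave it alone
- stapler: grey block-shaped stapler, 40 x 130 x 45 mm, at the right of the counter; origin under its centre; leave it alone

How it is judged:
On the way:
1. both dials have dropped in: the bolt is fully back while the lid is still shut (value of joint lock_bolt above 0.0105 m and value of joint lid below 0.01 m), for 0.2 s.
At the end, for the whole second after the job is handed in: the bolt is fully back (over 10.5 of 12 mm), the lid is open to within 5 mm of its stop (over 85 of 90 mm) and at rest, and the bystanders stand where they stood (value of joint lock_bolt above 0.0105 m and value of joint lid above 0.085 m and velocity of joint lid between -0.005 and 0.005 m/s); the robot touches nothing.
It fails at once if a dial is gripped, pressed or twisted with more than 90 N of contact force (both fingers added up) (contact force between the fingers and dial_left above 90 N or contact force between the fingers and dial_right above 90 N).
It fails at once if the lid is pressed, squeezed or driven with more than 90 N of contact force (both fingers added up) (contact force between the fingers and lid above 90 N).
It fails at once if a dial is twisted on against the dropped bolt: over 10 N on its nose (contact force between any of dial_left, dial_right and lock_bolt above 10 N).
It fails at once if a bystander is moved more than 15 mm (distance of any of vial, reagent_bottle, jar, petri_dish, beaker, parts_tray, stapler from where it was at the start of the episode above 0.015 m).
It fails at once if the vial is tipped (angle between vial's own z axis and vertical above 0.35 rad).
It also fails if it takes over 72 s, if anything falls off the work surface, if the arm or the gripper's body presses on something with over 40 N, if the wrist force passes 120 N, or if a joint passes its speed limit or range.

## Working session

There is one attempt and no reset: what is moved stays moved. The work goes in short steps, Python scripts to look and compute and a shell command to move; the robot and the scene stay as the last step left them, time stands still between calls to the robot, and variables do not carry over. Pictures are saved under pics/ and viewed, at most 10 in all, crops included, and the job is handed in when it is done.

```bash
ls; mkdir -p pics; python3 - <<'E'
from rig import *
import cv2
s=state();print(s)
for c in("scene","side","wrist"):
    f=grab_frame(c);cv2.imwrite(f"pics/{c}0.png",f[:,:,::-1])
    for n in("lockbox","dial_left_grip","dial_right_grip","bolt_tab","lid_grip","vial"):
        r=tip_of(c,n);print(c,n,[( [round(float(v),4) for v in d["centre"]],round(d["confidence"],2)) for d in r[:2]])
print(camera_params("wrist"),pinch_z)
E
```

```text
pics
{'t': 0.0, 'joint_positions': array([-1.15069700e-01,  3.59474249e-01,  1.51145407e+00, -1.66705593e-05,
        1.27250795e+00, -1.15101842e-01]), 'qd': array([-0.00035078, -0.0009498 ,  0.0004168 , -0.00081119,  0.00037199,
       -0.00080777]), 'joint_efforts': array([-2.01257943e-03, -5.15376234e+01, -2.70722097e+01,  6.73234044e-02,
        3.48843460e-02, -1.61260368e-04]), 'tool_pos': array([5.99436306e-01, 7.08308376e-05, 3.01819551e-01]), 'tool_rot': array([ 7.07093379e-01,  7.07119582e-01, -5.78896151e-04, -7.17404982e-04]), 'force': array([ 0.26056704, -0.56004061,  0.88671167]), 'ft_torque': array([0.00481398, 0.04831225, 0.01779978]), 'gripper_force': 0.0, 'finger_gap': 0.0879173361468968}
scene lockbox [([0.5001, -0.0119, 0.0015], 0.69)]
scene dial_left_grip [([0.4404, 0.0516, 0.1232], 0.68)]
scene dial_right_grip [([0.4533, -0.0789, 0.1257], 0.55)]
scene bolt_tab [([0.4501, -0.0764, 0.1242], 0.25)]
scene lid_grip [([0.5444, 0.0608, 0.1253], 0.87)]
scene vial [([0.4975, -0.0076, 0.0015], 0.61), ([0.5704, -0.119, 0.0881], 0.53)]
side lockbox [([0.4941, -0.0101, -0.0
[... 446 characters left out ...]
805, 0.1273], 0.88)]
wrist bolt_tab [([0.4514, -0.0146, 0.0957], 0.56)]
wrist lid_grip [([0.5439, 0.0634, 0.1236], 0.75)]
wrist vial [([0.5721, -0.1246, 0.0954], 0.67)]
{'mtx': array([[341.7090891 ,   0.        , 248.30778814],
       [  0.        , 341.7090891 , 191.95877204],
       [  0.        ,   0.        ,   1.        ]]), 'tool_from_camera': array([[-1.62170226e-04,  9.53929134e-01,  3.00031967e-01,
         8.17322136e-02],
       [ 9.99999910e-01,  3.72637300e-05,  4.22032543e-04,
         8.23890886e-04],
       [ 3.91408828e-04,  3.00032009e-01, -9.53929054e-01,
        -8.18670186e-02],
       [ 0.00000000e+00,  0.00000000e+00,  0.00000000e+00,
         1.00000000e+00]])} 0.0613
```

```bash
python3 - <<'E'
import cv2,numpy as np
a=cv2.imread("pics/wrist0.png");b=cv2.imread("pics/scene0.png");c=cv2.imread("pics/side0.png")
o=np.vstack([cv2.resize(a,(400,300)),cv2.resize(b,(400,300))])
o2=cv2.resize(c,(400,300));o=np.hstack([o,np.vstack([o2,cv2.resize(a[120:300,130:370],(400,300))])])
cv2.imwrite("pics/m0.png",o)
E
```

```text
(no output)
```

View pics/m0.png

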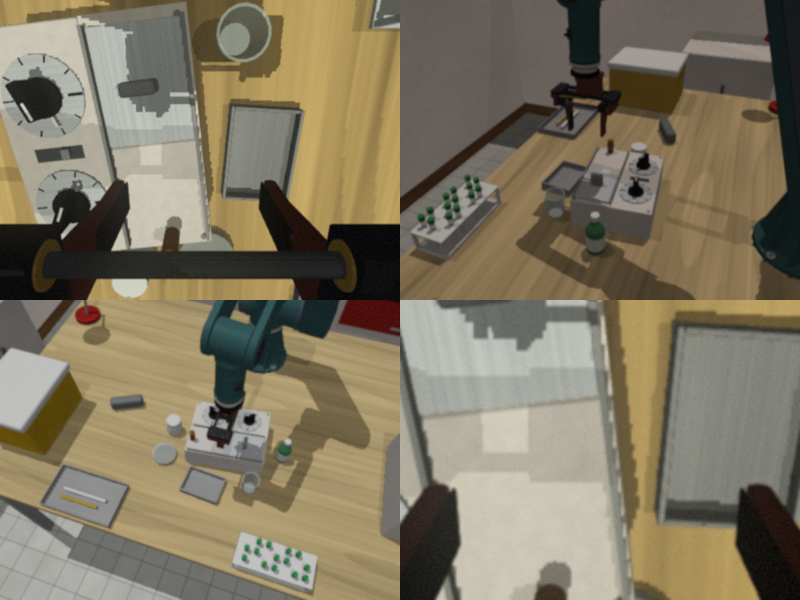

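```bash
python3 - <<'E'
import cv2,numpy as np
a=cv2.imread("pics/wrist0.png")
l=cv2.resize(a[60:180,0:120],(400,400),interpolation=3);r=cv2.resize(a[200:320,20:140],(400,400),interpolation=3)
cv2.imwrite("pics/m1.png",np.hstack([l,r]))
E
```

```text
(no output)
```

View pics/m1.png

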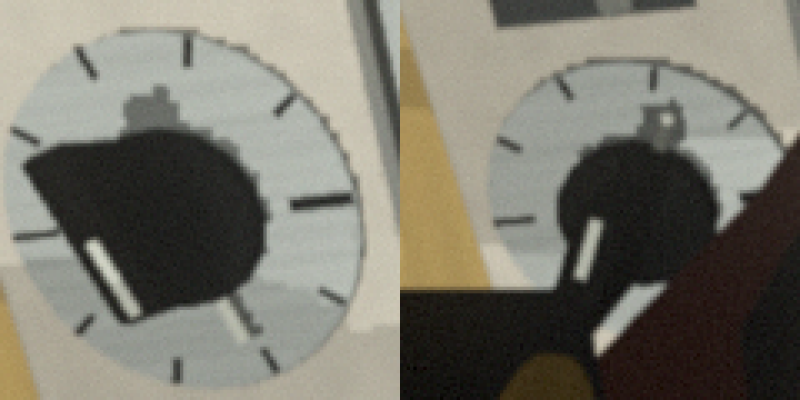

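```bash
cat > h.py <<'E'
import numpy as np
from rig import *
from scipy.spatial.transform import Rotation as R
def ray(uv,z,pos,rot):
    p=camera_params("wrist");T=p["tool_from_camera"];K=p["mtx"]
    d=np.linalg.inv(K)@np.array([uv[0],uv[1],1.]);d=np.array([d[0],-d[1],-d[2]])
    Rt=R.from_quat(rot).as_matrix();o=pos+Rt@T[:3,3];w=Rt@T[:3,:3]@d
    return o+w*(z-o[2])/w[2]
def fit(obs,box):
    b=np.array(box);o=np.array(obs);bm=b.mean(0);om=o.mean(0);b=b-bm;o=o-om
    y=np.arctan2((b[:,0]*o[:,1]-b[:,1]*o[:,0]).sum(),(b*o).sum())
    c,s=np.cos(y),np.sin(y);return om-np.array([[c,-s],[s,c]])@bm,y
E
python3 - <<'E'
from h import *
s=state();pos,rot=s["tool_pos"],s["tool_rot"]
obs=[(.4404,.0516),(.4533,-.0789),(.5444,.0608),(.438,.0501),(.4487,-.0744),(.5407,.0608),(.4349,.0511),(.4516,-.0805),(.5439,.0634),(.4514,-.0146),(.5704,-.119),(.5688,-.1202),(.5721,-.1246)]
L,Rr,G,V=(-.055,.065),(-.055,-.065),(.055,.065),(.055,-.122)
t,y=fit(obs,[L,Rr,G]*3+[(-.056,0)]+[V]*3);print("box",t,y)
c,q=np.cos(y),np.sin(y);M=np.array([[c,-q],[q,c]])
for n,p in dict(L=L,R=Rr,lid=G,lido=(.055,-.025)).items():print(n,t+M@p)
k=120/400
for n,(a,b,ox,oy) in dict(L=((90,240),(137,318),0,60),R=((197,220),(180,280),20,200)).items():
    A=ray((ox+a[0]*k,oy+a[1]*k),.131,pos,rot)[:2];B=ray((ox+b[0]*k,oy+b[1]*k),.131,pos,rot)[:2]
    d=B-A;ang=-(np.arctan2(d[1],d[0])-y);print(n,A,B,"dial",ang%(2*np.pi))
for tl in [("bolt_tab")]:
    pass
E
```

```text
box [ 0.49944397 -0.00751834] 0.12540796378207608
L [0.43674573 0.05009182]
R [ 0.45300607 -0.07888725]
lid [0.54588187 0.06385057]
lido [ 0.55713903 -0.02544264]
L [0.43753397 0.04835784] [0.444745   0.03086229] dial 1.3052560017637078
R [ 0.45942014 -0.06276938] [ 0.45252449 -0.07997919] dial 2.0772976109091226
```

```bash
python3 -m pendant '[1,-3.5,0.5,-5,2,-7,1,-10,3,-10.5,2,-15,4,-14,3,-20,5,-16.3,4,-22.4]' 0.4 25; python3 -m pendant '[0,0,0,0,0,0,0,0]'; python3 - <<'E'
from h import *
import cv2
s=state();np.set_printoptions(precision=4,suppress=True);print(s["tool_pos"],R.from_quat(s["tool_rot"]).as_matrix()[:2,:2],s["joint_positions"],s["finger_gap"])
for c in("side","scene","wrist"):
    f=grab_frame(c);cv2.imwrite(f"pics/{c}1.png",f[:,:,::-1])
for n in("dial_left_grip","lid_grip"):print(n,[(np.array(d["centre"]),d["confidence"]) for d in tip_of("wrist",n)][:2])
a=cv2.imread("pics/wrist1.png");b=cv2.imread("pics/scene1.png");c=cv2.imread("pics/side1.png")
cv2.imwrite("pics/m2.png",np.vstack([np.hstack([a[84:384],]),])[:, :512] if 0 else np.hstack([cv2.resize(a,(512,384)),np.vstack([cv2.resize(b[150:270,220:400],(288,192)),cv2.resize(c[100:220,210:390],(288,192))])]))
E
```

```text
t: 1.47
tool_pos: [0.4333, 0.0504, 0.262]
tool_rot: [0.554, 0.832, -0.001, -0.001]
force: [-1.3, 0.2, 0.2]
finger_gap: 0.0581
gripper_force: 0.0
t: 1.63
tool_pos: [0.4355, 0.0504, 0.2624]
tool_rot: [0.556, 0.831, -0.0, -0.0]
force: [0.1, 0.0, 1.2]
finger_gap: 0.0529
gripper_force: 0.0
[0.4355 0.0504 0.2624] [[-0.3815  0.9244]
 [ 0.9244  0.3815]] [-0.0426  0.1728  1.893  -0.      1.0769 -0.434 ] 0.05289787613038978
dial_left_grip [(array([0.4355, 0.0502, 0.1235]), 0.66)]
lid_grip [(array([0.5436, 0.0652, 0.1229]), 0.68)]
```

View pics/m2.png

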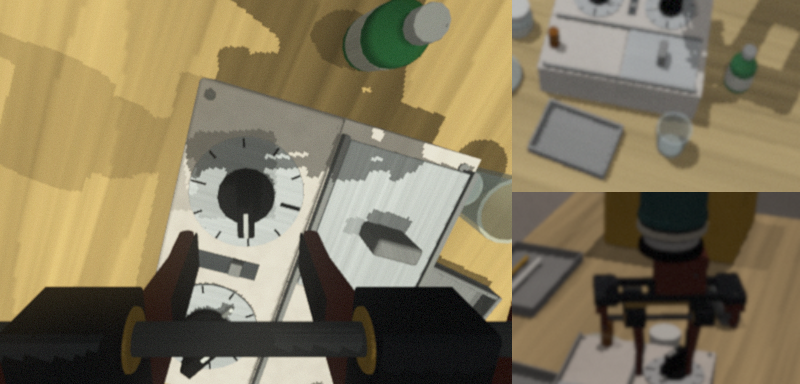

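```bash
python3 -m pendant '[0,0,3,0,0,0,5.5,0,0,0,7.3,0,0,0,7.6,0,0,0,7.6,0]' >/dev/null; python3 -m pendant '[0,0,0,0,0,0,0,0,0,0,0,0,0,0,0,0,0,0,0,0]' 1 25; python3 -m pendant '[0,0,0,0,0,0,0,0,0,0,0,0]'; python3 - <<'E'
from h import *
import cv2
s=state();np.set_printoptions(precision=4,suppress=True);print(s)
for c in("side","scene","wrist"):
    f=grab_frame(c);cv2.imwrite(f"pics/{c}2.png",f[:,:,::-1])
a=cv2.imread("pics/wrist2.png");b=cv2.imread("pics/scene2.png");c=cv2.imread("pics/side2.png")
cv2.imwrite("pics/m3.png",np.hstack([a,np.vstack([cv2.resize(b[110:190,220:340],(288,192)),cv2.resize(c[150:270,220:400],(288,192))])]))
E
```

```text
t: 2.72
tool_pos: [0.4374, 0.05, 0.1873]
tool_rot: [0.556, 0.831, 0.0, 0.001]
force: [0.7, -0.5, 0.8]
finger_gap: 0.0227
gripper_force: 0.0
t: 2.97
tool_pos: [0.4367, 0.0499, 0.187]
tool_rot: [0.556, 0.831, -0.0, -0.0]
force: [-2.7, -0.1, 5.9]
finger_gap: 0.0117
gripper_force: 25.0
{'t': 2.9667, 'joint_positions': array([-0.0433,  0.2879,  1.979 , -0.0006,  0.875 , -0.4348]), 'qd': array([-0.0008,  0.002 , -0.0003, -0.0013,  0.0014,  0.0004]), 'joint_efforts': array([  0.0008, -36.0352, -18.3737,   0.535 ,  -0.7019,   0.3107]), 'tool_pos': array([0.4367, 0.0499, 0.187 ]), 'tool_rot': array([ 0.5559,  0.8312, -0.0003, -0.    ]), 'force': array([-2.7301, -0.0535,  5.8943]), 'ft_torque': array([-0.1881,  0.4069,  0.3223]), 'gripper_force': 24.996238946914673, 'finger_gap': 0.011739733722700416}
```

View pics/m3.png

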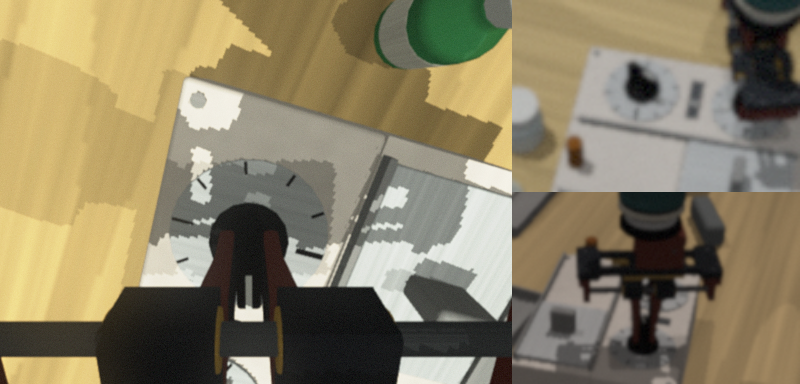

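```bash
cat > tab.py <<'E'
from h import *
import cv2,sys
t=np.array([.4994,-.0075]);y=.122;M=np.array([[np.cos(y),-np.sin(y)],[np.sin(y),np.cos(y)]])
P=camera_params("scene");W=np.linalg.inv(P["extrinsics"]);K=P["mtx"]
def patch(f,cam=None):
    xs=np.arange(-.095,-.014,.0005);ys=np.arange(-.02,.0201,.0005)
    X,Y=np.meshgrid(xs,ys);w=t+np.stack([X,Y],-1)@M.T
    p=np.concatenate([w,np.full(X.shape+(1,),.096),np.ones(X.shape+(1,))],-1)@W.T
    u=K[0,2]+K[0,0]*p[...,0]/-p[...,2];v=K[1,2]+K[1,1]*-p[...,1]/-p[...,2]
    return xs,cv2.remap(f,u.astype(np.float32),v.astype(np.float32),1)
E
python3 - <<'E'
from tab import *
o=[]
for n in(0,1,2):
    xs,p=patch(cv2.imread(f"pics/scene{n}.png"));o.append(cv2.resize(p,None,fx=3,fy=3))
cv2.imwrite("pics/m4.png",np.vstack(o))
E
```

```text
(no output)
```

View pics/m4.png

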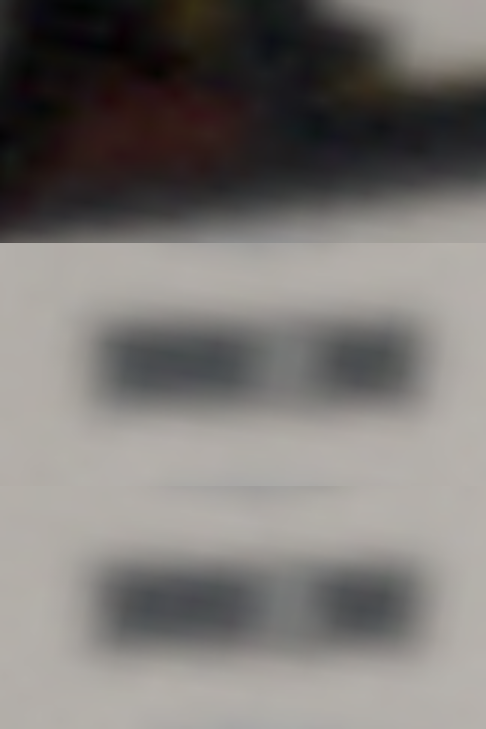

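```bash
cat > chk.py <<'E'
from tab import *
def peak(f):
    xs,p=patch(f);g=cv2.GaussianBlur(p.astype(np.float32).mean(2)[34:47].mean(0)[None],(0,0),3)[0]
    i=45+int(np.argmax(g[45:125]));return xs[i]*1000
if __name__=="__main__":
    f=grab_frame("scene");s=state();tr=1+(-46.9-peak(f[:,:,::-1].copy()))
    r=R.from_quat(s["tool_rot"]).as_matrix();yaw=np.degrees(np.arctan2(-r[1,1],r[0,1]))
    tz=s["ft_torque"][2];print("t %.2f travel %.1f turn %.2f tz %.3f grip %.1f gap %.4f pos %s F %s"%(s["t"],tr,yaw,tz,s["gripper_force"],s["finger_gap"],s["tool_pos"].round(4),s["force"].round(1)),flush=True)
    sys.exit(int(tr>float(sys.argv[1]) or abs(tz)>float(sys.argv[2])))
E
python3 -c "
from chk import *
for n in(1,2):print(peak(cv2.imread(f'pics/scene{n}.png')))"
python3 -m pendant '[0,0,0,2,0,0,0,4,0,0,0,6,0,0,0,8,0,0,0,10]' >/dev/null; python3 chk.py 4 2
```

```text
-47.49999999999996
-46.99999999999996
t 3.58 travel 1.6 turn -12.23 tz 0.403 grip 25.1 gap 0.0120 pos [0.4367 0.0499 0.1869] F [-2.8 -0.7  7. ]
```

```bash
p="python3 -m pendant"; c="python3 chk.py 4 0.49"
python3 -m pendant '[0,0,0,0.4,0,0,0,0.8,0,0,0,1.2]' >/dev/null; $c && python3 -m pendant '[0,0,0,0.4,0,0,0,0.8,0,0,0,1.2]' >/dev/null && $c && python3 -m pendant '[0,0,0,0.4,0,0,0,0.8,0,0,0,1.2]' >/dev/null && $c && python3 -m pendant '[0,0,0,0.4,0,0,0,0.8,0,0,0,1.2]' >/dev/null && $c && python3 -m pendant '[0,0,0,0.4,0,0,0,0.8,0,0,0,1.2]' >/dev/null && $c && python3 -m pendant '[0,0,0,0.4,0,0,0,0.8,0,0,0,1.2]' >/dev/null && $c && python3 -m pendant '[0,0,0,0.4,0,0,0,0.8,0,0,0,1.2]' >/dev/null && $c && python3 -m pendant '[0,0,0,0.4,0,0,0,0.8,0,0,0,1.2]' >/dev/null && $c
```

```text
t 3.88 travel 1.6 turn -11.22 tz 0.386 grip 25.1 gap 0.0121 pos [0.4367 0.0499 0.1869] F [-2.3 -1.3  5.7]
t 4.18 travel 1.1 turn -10.02 tz 0.395 grip 25.1 gap 0.0120 pos [0.4367 0.0498 0.1869] F [-1.6 -1.5  5.9]
t 4.48 travel 1.6 turn -8.82 tz 0.416 grip 25.1 gap 0.0122 pos [0.4367 0.0499 0.1869] F [-1.5 -0.7  5.5]
t 4.78 travel 1.6 turn -7.62 tz 0.413 grip 25.1 gap 0.0121 pos [0.4367 0.0498 0.187 ] F [-2.1 -0.5  5.4]
t 5.08 travel 1.6 turn -6.42 tz 0.385 grip 25.1 gap 0.0122 pos [0.4367 0.0498 0.1869] F [-1.5 -1.5  6.7]
t 5.38 travel 1.6 turn -5.22 tz 0.447 grip 25.1 gap 0.0119 pos [0.4366 0.0498 0.1869] F [-3.  -1.2  6.7]
t 5.68 travel 1.6 turn -4.03 tz 0.409 grip 25.2 gap 0.0118 pos [0.4367 0.0498 0.1869] F [-2.3 -0.2  7.1]
t 5.98 travel 1.6 turn -2.83 tz 0.464 grip 25.2 gap 0.0121 pos [0.4366 0.0498 0.1869] F [-2.2 -0.7  5.7]
```

```bash
c="python3 chk.py 4 0.51"
python3 -m pendant '[0,0,0,0.4,0,0,0,0.8,0,0,0,1.2]' >/dev/null; $c && python3 -m pendant '[0,0,0,0.4,0,0,0,0.8,0,0,0,1.2]' >/dev/null && $c && python3 -m pendant '[0,0,0,0.4,0,0,0,0.8,0,0,0,1.2]' >/dev/null && $c && python3 -m pendant '[0,0,0,0.4,0,0,0,0.8,0,0,0,1.2]' >/dev/null && $c && python3 -m pendant '[0,0,0,0.4,0,0,0,0.8,0,0,0,1.2]' >/dev/null && $c && python3 -m pendant '[0,0,0,0.4,0,0,0,0.8,0,0,0,1.2]' >/dev/null && $c && python3 -m pendant '[0,0,0,0.4,0,0,0,0.8,0,0,0,1.2]' >/dev/null && $c && python3 -m pendant '[0,0,0,0.4,0,0,0,0.8,0,0,0,1.2]' >/dev/null && $c && python3 -m pendant '[0,0,0,0.4,0,0,0,0.8,0,0,0,1.2]' >/dev/null && $c && python3 -m pendant '[0,0,0,0.4,0,0,0,0.8,0,0,0,1.2]' >/dev/null && $c
```

```text
t 6.28 travel 1.1 turn -1.63 tz 0.462 grip 25.2 gap 0.0121 pos [0.4366 0.0498 0.1869] F [-2.3 -0.9  6.4]
t 6.58 travel 1.1 turn -0.42 tz 0.440 grip 25.1 gap 0.0124 pos [0.4366 0.0498 0.1869] F [-2.4 -1.4  5.9]
t 6.88 travel 1.6 turn 0.78 tz 0.395 grip 25.1 gap 0.0118 pos [0.4366 0.0499 0.1869] F [-2.4 -1.1  6.6]
t 7.18 travel 1.6 turn 1.99 tz 0.390 grip 25.0 gap 0.0120 pos [0.4366 0.0498 0.1869] F [-2.8 -0.9  6.3]
t 7.48 travel 1.6 turn 3.18 tz 0.364 grip 25.1 gap 0.0119 pos [0.4366 0.0499 0.1869] F [-2.9 -0.6  6.4]
t 7.78 travel 1.6 turn 4.38 tz 0.355 grip 25.1 gap 0.0123 pos [0.4366 0.0499 0.1869] F [-1.8 -0.9  6.9]
t 8.08 travel 2.1 turn 5.58 tz 0.334 grip 25.0 gap 0.0119 pos [0.4366 0.0498 0.187 ] F [-1.9 -0.5  6.6]
t 8.38 travel 2.6 turn 6.80 tz 0.289 grip 25.0 gap 0.0121 pos [0.4365 0.0498 0.1869] F [-2.4 -0.7  6.5]
t 8.68 travel 3.6 turn 8.00 tz 0.200 grip 25.0 gap 0.0119 pos [0.4365 0.0499 0.1869] F [-3.  -1.1  7.6]
t 8.98 travel 6.1 turn 9.19 tz 0.261 grip 25.0 gap 0.0120 pos [0.4365 0.0498 0.1869] F [-2.1 -1.4  7. ]
```

```bash
python3 -m pendant '[0,0,0,0]' >/dev/null; python3 chk.py 4 .5; python3 -c "
from chk import *
f=grab_frame('scene')[:,:,::-1].copy();cv2.imwrite('pics/scene3.png',f);o=[]
for n in(2,3):
    xs,p=patch(cv2.imread(f'pics/scene{n}.png'));o.append(cv2.resize(p,None,fx=3,fy=3))
cv2.imwrite('pics/m5.png',np.vstack(o))"
```

```text
t 9.12 travel 6.6 turn 9.15 tz 0.330 grip 25.0 gap 0.0119 pos [0.4365 0.0498 0.1869] F [-2.8 -1.6  7.8]
```

View pics/m5.png

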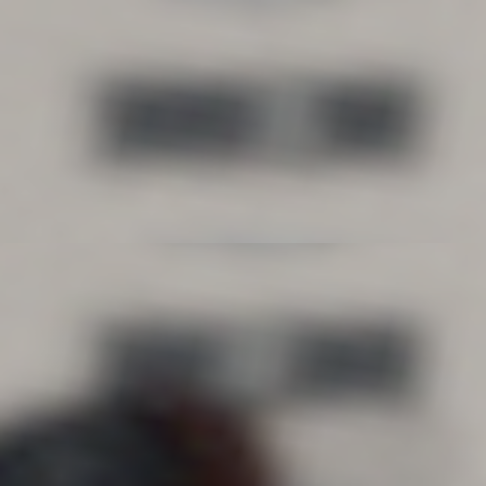

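```bash
python3 -m pendant '[0,0,0,0,0,0,0,0,0,0,0,0,0,0,0,0]' 0.4 >/dev/null; python3 -m pendant '[0,0,-3,0,0,0,-5.5,0,-3,1,-6.5,4,-6,2,-6.5,9,-9,3,-6.5,12.7]' ;  python3 -m pendant '[-1.5,0.3,0,0,-3.4,0.7,0,0,-3.4,0.7,0,0]'; python3 - <<'E'
from h import *
import cv2
np.set_printoptions(precision=4,suppress=True)
s=state();f=grab_frame("wrist");cv2.imwrite("pics/wrist4.png",f[:,:,::-1]);print(s["tool_pos"],s["finger_gap"],s["joint_positions"][5])
for n in("dial_right_grip","bolt_tab"):print(n,[(np.array(d["centre"]),d["confidence"]) for d in tip_of("wrist",n)][:2])
E
```

```text
t: 9.92
tool_pos: [0.453, -0.0444, 0.2528]
tool_rot: [0.829, 0.559, 0.001, 0.001]
force: [0.9, 1.0, 0.0]
finger_gap: 0.0527
gripper_force: 0.0
t: 10.17
tool_pos: [0.446, -0.0803, 0.2516]
tool_rot: [0.829, 0.559, -0.0, 0.0]
force: [-0.5, -1.5, 0.4]
finger_gap: 0.0525
gripper_force: 0.0
[ 0.446  -0.0803  0.2516] 0.052506602055891964 0.05502417186790239
dial_right_grip [(array([ 0.4518, -0.0796,  0.1264]), 0.56), (array([ 0.6222, -0.2129, -0.0019]), 0.47)]
bolt_tab [(array([ 0.4483, -0.0155,  0.0955]), 0.49)]
```

View pics/wrist4.png

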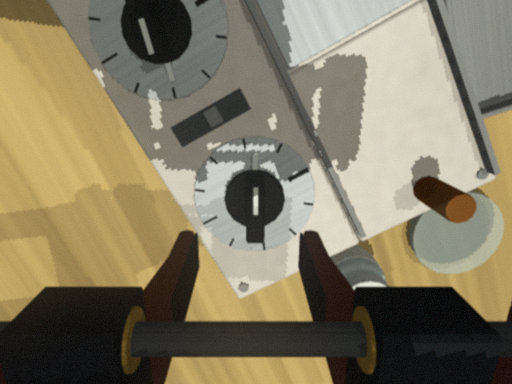

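```bash
python3 -m pendant '[0.33,0.56,0,0,0.33,0.56,3,0,0.33,0.56,5.5,0,0.33,0.56,6.5,0,0.33,0.56,6.5,0]' >/dev/null; python3 -m pendant '[0,0,0,0,0,0,0,0,0,0,0,0,0,0,0,0,0,0,0,0]' 1 25 >/dev/null; python3 -m pendant '[0,0,0,0,0,0,0,0,0,0,0,0]' ; python3 chk.py 9 2;python3 -c "
from chk import *
f=grab_frame('scene')[:,:,::-1].copy();cv2.imwrite('pics/scene5.png',f);o=[]
for n in(2,5):
    xs,p=patch(cv2.imread(f'pics/scene{n}.png'));o.append(cv2.resize(p,None,fx=3,fy=3))
w=grab_frame('wrist')[:,:,::-1].copy();cv2.imwrite('pics/wrist5.png',w)
cv2.imwrite('pics/m6.png',np.vstack([cv2.resize(np.vstack(o),(512,300)),w[:300]]))"
```

```text
t: 11.4
tool_pos: [0.4522, -0.0768, 0.187]
tool_rot: [0.829, 0.56, -0.0, -0.0]
force: [-2.2, 0.9, 6.5]
finger_gap: 0.0116
gripper_force: 25.0
t 11.45 travel 5.6 turn 21.93 tz -0.208 grip 25.0 gap 0.0121 pos [ 0.4522 -0.0768  0.187 ] F [-1.8  1.1  5.6]
```

View pics/m6.png

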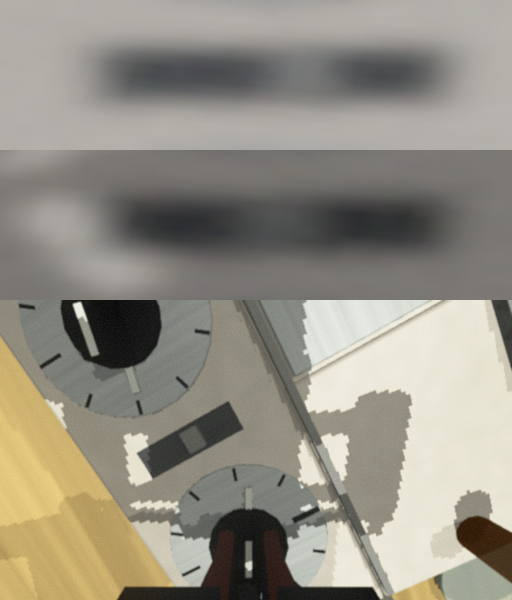

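```bash
cat > wtab.py <<'E'
from h import *
import cv2
t=np.array([.4994,-.0075]);y=.122;M=np.array([[np.cos(y),-np.sin(y)],[np.sin(y),np.cos(y)]])
p=camera_params("wrist");T=p["tool_from_camera"];K=p["mtx"]
def patch(f,pos,rot):
    xs=np.arange(-.095,-.014,.0005);ys=np.arange(-.02,.0201,.0005)
    X,Y=np.meshgrid(xs,ys);w=np.concatenate([t+np.stack([X,Y],-1)@M.T,np.full(X.shape+(1,),.096)],-1)
    Rt=R.from_quat(rot).as_matrix();c=((w-pos)@Rt-T[:3,3])@T[:3,:3]
    u=K[0,2]+K[0,0]*c[...,0]/-c[...,2];v=K[1,2]+K[1,1]*-c[...,1]/-c[...,2]
    return xs,cv2.remap(f,u.astype(np.float32),v.astype(np.float32),1)
E
python3 - <<'E'
from wtab import *
def q(x,y): v=np.array([x,y,0,0.]);return v/np.linalg.norm(v)
o=[]
for n,pos,rot in((1,(.4355,.0504,.2624),q(.556,.831)),(4,(.446,-.0803,.2516),q(.829,.559)),(5,(.4522,-.0768,.187),q(.829,.56))):
    xs,pp=patch(cv2.imread(f"pics/wrist{n}.png"),np.array(pos),rot);o.append(cv2.resize(pp,None,fx=3,fy=2))
cv2.imwrite("pics/m7.png",np.vstack(o))
E
```

```text
(no output)
```

View pics/m7.png

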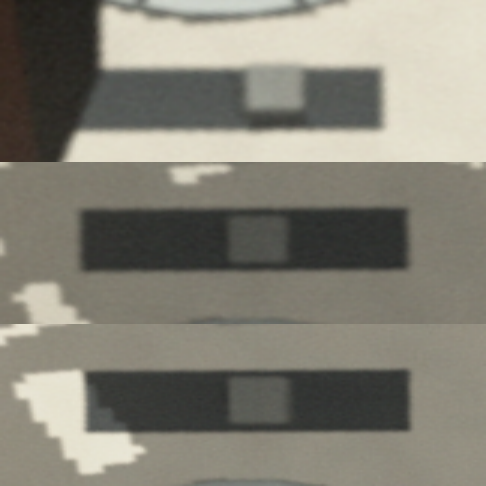

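```bash
cat > wchk.py <<'E'
from wtab import *
import sys
s=state();f=grab_frame("wrist")[:,:,::-1].copy()
xs,pp=patch(f,s["tool_pos"],s["tool_rot"]);cv2.imwrite("pics/wp.png",pp)
g=cv2.GaussianBlur(pp.astype(np.float32).mean(2)[32:46].mean(0)[None],(0,0),4)[0]
i=58+int(np.argmax(g[58:118]));tr=7+(86-i)*.5
r=R.from_quat(s["tool_rot"]).as_matrix();yaw=np.degrees(np.arctan2(-r[1,1],r[0,1]));tz=s["ft_torque"][2]
print("t %.2f travel %.1f turn %.2f tz %.3f grip %.1f pos %s F %s"%(s["t"],tr,yaw,tz,s["gripper_force"],s["tool_pos"].round(4),s["force"].round(1)),flush=True)
sys.exit(int(tr>float(sys.argv[1]) or abs(tz)>float(sys.argv[2])))
E
python3 wchk.py 9.5 2; python3 -m pendant '[0,0,0,-2,0,0,0,-4,0,0,0,-6,0,0,0,-8,0,0,0,-10]' >/dev/null; python3 wchk.py 9.5 .55 && python3 -m pendant '[0,0,0,-2,0,0,0,-4,0,0,0,-6,0,0,0,-8,0,0,0,-10]' >/dev/null && python3 wchk.py 9.5 .51; python3 chk.py 9 2
```

```text
t 11.55 travel 7.0 turn 21.93 tz -0.191 grip 25.0 pos [ 0.4522 -0.0768  0.187 ] F [-1.5  1.1  5.5]
t 12.02 travel 7.5 turn 11.87 tz -0.433 grip 25.1 pos [ 0.4519 -0.0767  0.187 ] F [-2.7  1.5  7.7]
t 12.48 travel 7.5 turn 1.87 tz -0.395 grip 25.2 pos [ 0.4516 -0.0766  0.187 ] F [-2.8  1.   8.5]
t 12.58 travel 6.1 turn 1.89 tz -0.376 grip 25.1 gap 0.0117 pos [ 0.4516 -0.0766  0.187 ] F [-3.4  0.3  7.9]
```

```bash
c="python3 wchk.py 9.3 0.51"
python3 -m pendant '[0,0,0,-1,0,0,0,-2,0,0,0,-3]' >/dev/null; $c && python3 -m pendant '[0,0,0,-0.5,0,0,0,-1,0,0,0,-1.5]' >/dev/null && $c && python3 -m pendant '[0,0,0,-0.4,0,0,0,-0.8,0,0,0,-1.2]' >/dev/null && $c && python3 -m pendant '[0,0,0,-0.4,0,0,0,-0.8,0,0,0,-1.2]' >/dev/null && $c && python3 -m pendant '[0,0,0,-0.4,0,0,0,-0.8,0,0,0,-1.2]' >/dev/null && $c && python3 -m pendant '[0,0,0,-0.4,0,0,0,-0.8,0,0,0,-1.2]' >/dev/null && $c && python3 -m pendant '[0,0,0,-0.4,0,0,0,-0.8,0,0,0,-1.2]' >/dev/null && $c && python3 -m pendant '[0,0,0,-0.4,0,0,0,-0.8,0,0,0,-1.2]' >/dev/null && $c && python3 -m pendant '[0,0,0,-0.4,0,0,0,-0.8,0,0,0,-1.2]' >/dev/null && $c && python3 -m pendant '[0,0,0,-0.4,0,0,0,-0.8,0,0,0,-1.2]' >/dev/null && $c && python3 -m pendant '[0,0,0,-0.4,0,0,0,-0.8,0,0,0,-1.2]' >/dev/null && $c
```

```text
t 12.83 travel 7.0 turn -1.09 tz -0.379 grip 25.1 pos [ 0.4515 -0.0766  0.187 ] F [-5.5  0.5  9.1]
t 13.13 travel 7.0 turn -2.57 tz -0.387 grip 25.1 pos [ 0.4515 -0.0766  0.187 ] F [-4.2  0.6  8.9]
t 13.43 travel 7.5 turn -3.76 tz -0.408 grip 25.1 pos [ 0.4514 -0.0766  0.187 ] F [-5.1  0.9  8.9]
t 13.73 travel 7.5 turn -4.97 tz -0.434 grip 25.1 pos [ 0.4514 -0.0766  0.187 ] F [-4.2  1.  10. ]
t 14.03 travel 7.5 turn -6.16 tz -0.359 grip 25.1 pos [ 0.4513 -0.0766  0.187 ] F [-5.   0.7 10.3]
t 14.33 travel 7.5 turn -7.37 tz -0.328 grip 25.1 pos [ 0.4513 -0.0766  0.187 ] F [-4.9  0.7  9.5]
t 14.63 travel 7.5 turn -8.57 tz -0.422 grip 25.1 pos [ 0.4513 -0.0766  0.187 ] F [-4.7  0.4  9.6]
t 14.93 travel 7.5 turn -9.77 tz -0.442 grip 25.1 pos [ 0.4512 -0.0766  0.187 ] F [-5.   0.6  9.6]
t 15.23 travel 7.5 turn -10.97 tz -0.432 grip 25.1 pos [ 0.4512 -0.0766  0.187 ] F [-4.8  0.8  9.8]
t 15.53 travel 7.5 turn -12.17 tz -0.374 grip 25.1 pos [ 0.4512 -0.0766  0.187 ] F [-4.5  0.6 10.7]
t 15.83 travel 7.5 turn -13.37 tz -0.392 grip 25.1 pos [ 0.4511 -0.0767  0.187 ] F [-5.1  1.  10. ]
```

```bash
c="python3 wchk.py 8.8 0.51"
python3 -m pendant '[0,0,0,-0.4,0,0,0,-0.8,0,0,0,-1.2]' >/dev/null; $c && python3 -m pendant '[0,0,0,-0.4,0,0,0,-0.8,0,0,0,-1.2]' >/dev/null && $c && python3 -m pendant '[0,0,0,-0.4,0,0,0,-0.8,0,0,0,-1.2]' >/dev/null && $c && python3 -m pendant '[0,0,0,-0.4,0,0,0,-0.8,0,0,0,-1.2]' >/dev/null && $c && python3 -m pendant '[0,0,0,-0.4,0,0,0,-0.8,0,0,0,-1.2]' >/dev/null && $c && python3 -m pendant '[0,0,0,-0.4,0,0,0,-0.8,0,0,0,-1.2]' >/dev/null && $c && python3 -m pendant '[0,0,0,-0.4,0,0,0,-0.8,0,0,0,-1.2]' >/dev/null && $c && python3 -m pendant '[0,0,0,-0.4,0,0,0,-0.8,0,0,0,-1.2]' >/dev/null && $c && python3 -m pendant '[0,0,0,-0.4,0,0,0,-0.8,0,0,0,-1.2]' >/dev/null && $c && python3 -m pendant '[0,0,0,-0.4,0,0,0,-0.8,0,0,0,-1.2]' >/dev/null && $c && python3 -m pendant '[0,0,0,-0.4,0,0,0,-0.8,0,0,0,-1.2]' >/dev/null && $c && python3 -m pendant '[0,0,0,-0.4,0,0,0,-0.8,0,0,0,-1.2]' >/dev/null && $c
```

```text
t 16.13 travel 7.5 turn -14.56 tz -0.426 grip 25.2 pos [ 0.4511 -0.0766  0.187 ] F [-4.3  0.3 10.4]
t 16.43 travel 7.5 turn -15.77 tz -0.442 grip 25.2 pos [ 0.451  -0.0766  0.187 ] F [-6.2 -0.1 10.2]
t 16.73 travel 7.5 turn -16.97 tz -0.491 grip 25.2 pos [ 0.451  -0.0767  0.187 ] F [-5.9  0.3 11.3]
t 17.03 travel 7.5 turn -18.17 tz -0.445 grip 25.1 pos [ 0.451  -0.0767  0.187 ] F [-4.6 -0.2 10.2]
t 17.33 travel 7.5 turn -19.37 tz -0.412 grip 25.1 pos [ 0.4509 -0.0767  0.187 ] F [-6.3  0.  10.5]
t 17.63 travel 7.5 turn -20.58 tz -0.384 grip 25.1 pos [ 0.4509 -0.0767  0.187 ] F [-5.3 -0.6 11.2]
t 17.93 travel 7.5 turn -21.78 tz -0.421 grip 25.1 pos [ 0.4508 -0.0767  0.187 ] F [-6.  -0.3 10.9]
t 18.23 travel 8.0 turn -22.98 tz -0.385 grip 25.1 pos [ 0.4508 -0.0767  0.187 ] F [-5.3  0.5 11.3]
t 18.53 travel 8.0 turn -24.18 tz -0.434 grip 25.1 pos [ 0.4507 -0.0767  0.187 ] F [-6.2 -0.5 11.8]
t 18.83 travel 8.5 turn -25.39 tz -0.318 grip 25.1 pos [ 0.4507 -0.0768  0.187 ] F [-6.3 -1.1 11.7]
t 19.13 travel 9.5 turn -26.60 tz -0.401 grip 25.0 pos [ 0.4507 -0.0768  0.187 ] F [-7.3 -1.9 10.9]
```

```bash
cp pics/wp.png pics/wpA.png; c="python3 wchk.py 11.2 0.5"
python3 -c "
import cv2;g=cv2.imread('pics/wpA.png').mean(2)[32:46].mean(0);print(g[40:130:2].round().astype(int))"
python3 -m pendant '[0,0,0,-0.3,0,0,0,-0.6]' >/dev/null; $c;python3 -c "
import cv2;g=cv2.imread('pics/wp.png').mean(2)[32:46].mean(0);print(g[40:130:2].round().astype(int))"; python3 chk.py 9 2
```

```text
[64 63 63 62 61 60 60 59 59 58 58 56 57 50 45 59 85 97 95 95 96 95 96 96
 96 84 53 52 51 52 51 51 52 51 51 51 51 51 51 51 52 50 51 50 50]
t 19.35 travel 10.0 turn -27.19 tz -0.318 grip 25.0 pos [ 0.4507 -0.0768  0.187 ] F [-6.5 -1.3 11.3]
[63 62 62 62 61 60 60 59 58 58 58 56 56 48 50 73 94 95 95 95 95 95 96 96
 94 66 52 52 51 52 51 51 51 50 52 52 52 50 51 50 51 50 50 50 50]
t 19.45 travel 8.6 turn -27.19 tz -0.322 grip 25.0 gap 0.0118 pos [ 0.4507 -0.0768  0.187 ] F [-7.5 -0.1 11.7]
```

```bash
c="python3 wchk.py 11.2 0.5"
python3 -m pendant '[0,0,0,-0.3,0,0,0,-0.6]' >/dev/null; $c && python3 -m pendant '[0,0,0,-0.3,0,0,0,-0.6]' >/dev/null && $c && python3 -m pendant '[0,0,0,-0.3,0,0,0,-0.6]' >/dev/null && $c; python3 -m pendant '[0,0,0,0]' >/dev/null; $c; python3 chk.py 9 2
```

```text
t 19.62 travel 12.5 turn -27.80 tz -0.275 grip 25.0 pos [ 0.4507 -0.0768  0.187 ] F [-7.3 -1.7 11.5]
t 19.75 travel 12.5 turn -27.79 tz -0.231 grip 25.0 pos [ 0.4507 -0.0768  0.187 ] F [-6.6 -1.5 11.4]
t 19.85 travel 11.1 turn -27.78 tz -0.287 grip 25.0 gap 0.0116 pos [ 0.4506 -0.0768  0.187 ] F [-6.6 -0.9 11.6]
```

```bash
python3 -m pendant '[0,0,0,0,0,0,0,0,0,0,0,0,0,0,0,0]' 0.4 >/dev/null; python3 -m pendant '[0,0,-3,0,0,0,-6,0,1,2.5,-6,-7,2.5,5.5,-6,-14,4,8.5,-6,-21]' >/dev/null; python3 - <<'E'
from h import *
s=state();t,y=np.array([.545,.0642]),0
Rt=R.from_quat(s["tool_rot"]).as_matrix();d=Rt.T@np.array([.5450-s["tool_pos"][0],.0642-s["tool_pos"][1],0])
print(s["tool_pos"],d*100,np.degrees(np.arctan2(-Rt[1,1],Rt[0,1])),s["joint_positions"][5])
E
```

```text
[ 0.51007516 -0.00134524  0.24750561] [1.65986614e+00 7.23906434e+00 5.03288572e-03] -49.035530369103355 -0.9939183459888489
```

```bash
python3 -m pendant '[0.4,1.8,0,-7,0.8,3.6,0,-14,1.2,5.4,0,-21,1.7,7.2,0,-28,1.7,7.2,0,-35]' >/dev/null; python3 -m pendant '[0,0,0,-7,0,0,0,-13,0,0,0,-13,0,0,0,-13]' >/dev/null; python3 - <<'E'
from h import *
import cv2
np.set_printoptions(precision=4,suppress=True)
s=state();f=grab_frame("wrist");cv2.imwrite("pics/wrist6.png",f[:,:,::-1])
for n in("lid_grip","dial_left_grip","vial"):print(n,[(np.array(d["centre"]),d["confidence"]) for d in tip_of("wrist",n)][:2])
Rt=R.from_quat(s["tool_rot"]).as_matrix()
print(s["t"],s["tool_pos"],np.degrees(np.arctan2(-Rt[1,1],Rt[0,1])),s["joint_positions"][5])
from wtab import patch
xs,p=patch(f,s["tool_pos"],s["tool_rot"]);print(p.mean(2)[32:46].mean(0)[40:130:2].round().astype(int))
E
```

```text
lid_grip [(array([0.5442, 0.0645, 0.1227]), 0.8), (array([ 0.4478, -0.0796,  0.1269]), 0.45)]
dial_left_grip [(array([0.4358, 0.0498, 0.1238]), 0.67)]
vial []
21.35 [0.5437 0.0636 0.2465] -96.62248713576885 -1.6961094949173525
[ 78  79  78  79  79  79  79  81  83  86  86  85  83 115 149 151 150 150
 149 149 151 151 127  75  74  80  80  77  77  78  77  77  76  76  77  77
  77  76  76  76  77  77  76  76  76]
```

View pics/wrist6.png

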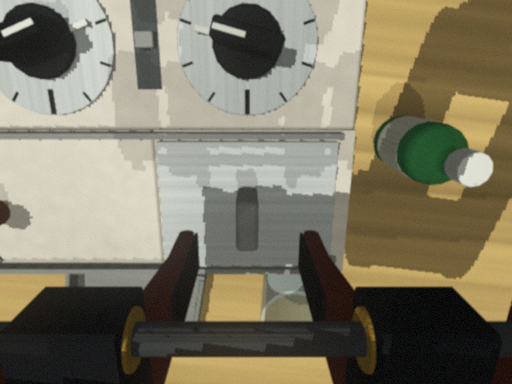

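```bash
python3 -m pendant '[0,0,3,0,0,0,5,0,0,0,6.2,0,0,0,6.2,0]' >/dev/null; python3 -m pendant '[0,0,0,0,0,0,0,0,0,0,0,0,0,0,0,0,0,0,0,0]' 1 20 >/dev/null; python3 -m pendant '[0,0,0,0,0,0,0,0]';python3 -m pendant '[0,-0.3,0,0,0,-0.8,0,0,0,-1.3,0,0,0,-1.8,0,0,0,-2.3,0,0]'
```

```text
t: 22.47
tool_pos: [0.544, 0.0628, 0.1852]
tool_rot: [-0.059, 0.998, -0.001, 0.0]
force: [-0.3, -4.8, 3.0]
finger_gap: 0.0141
gripper_force: 20.0
t: 22.88
tool_pos: [0.5465, 0.0411, 0.1852]
tool_rot: [-0.059, 0.998, 0.001, 0.0]
force: [-1.7, 4.3, 5.9]
finger_gap: 0.0137
gripper_force: 20.0
```

```bash
python3 -m pendant '[0,-0.6,0,0,0,-1.2,0,0,0,-1.8,0,0,0,-2.4,0,0,0,-3,0,0]'|grep -E "pos|force:"; python3 -m pendant '[0,-0.6,0,0,0,-1.2,0,0,0,-1.8,0,0,0,-2.4,0,0,0,-3,0,0]'|grep -E "pos|force:";python3 -m pendant '[0,-0.1,0,0,0,-0.2,0,0,0,-0.3,0,0]'|grep -E "pos|force:"
```

```text
tool_pos: [0.5499, 0.0112, 0.1851]
force: [-1.6, 4.0, 6.6]
gripper_force: 20.0
tool_pos: [0.5534, -0.0185, 0.1851]
force: [-2.6, 4.8, 6.6]
gripper_force: 20.0
tool_pos: [0.5537, -0.0216, 0.1852]
force: [-1.6, 3.5, 6.9]
gripper_force: 20.0
```

```bash
python3 -m pendant '[0,-0.1,0,0,0,-0.2,0,0,0,-0.3,0,0]'|grep -E "pos|force:"; python3 -m pendant '[0,-0.1,0,0,0,-0.2,0,0]'|grep -E "pos|force:";python3 -m pendant '[0,-0.05,0,0,0,-0.1,0,0]'|grep -E "pos|force:"
```

```text
tool_pos: [0.5541, -0.0244, 0.1851]
force: [-1.5, 4.4, 6.5]
gripper_force: 20.0
tool_pos: [0.5543, -0.0264, 0.1852]
force: [-1.6, 4.0, 6.9]
gripper_force: 20.0
tool_pos: [0.5543, -0.027, 0.1852]
force: [-1.1, 7.8, 7.8]
gripper_force: 20.0
```

```bash
python3 -m pendant '[0,0,0,0,0,0,0,0,0,0,0,0,0,0,0,0]' 0.4 >/dev/null; python3 -m pendant '[0,0,-2,0,0,0,-5,0,0,0,-8,0,0,0,-8,0,0,0,-8,0]'; python3 - <<'E'
from wtab import *
np.set_printoptions(precision=4,suppress=True)
s=state();f=grab_frame("wrist")
for n in("lid_grip","vial"):print(n,[(np.array(d["centre"]),d["confidence"]) for d in tip_of("wrist",n)][:2])
xs,p=patch(f,s["tool_pos"],s["tool_rot"]);print(p.mean(2)[32:46].mean(0)[40:130:2].round().astype(int))
grab_frame("side");print([(np.array(d["centre"]),d["confidence"]) for d in tip_of("side","vial")][:2])
E
```

```text
t: 25.3
tool_pos: [0.5556, -0.0281, 0.2663]
tool_rot: [-0.059, 0.998, -0.001, 0.002]
force: [-0.7, 0.6, 0.5]
finger_gap: 0.0527
gripper_force: 0.0
lid_grip [(array([ 0.5578, -0.0266,  0.1212]), 0.81)]
vial [(array([ 0.5726, -0.1243,  0.0936]), 0.55)]
[ 70  70  69  70  69  69  70  69  69  70  70  69  70  98 123 125 124 123
 123 122 122 123 103  63  62  68  69  69  69  70  69  69  69  70  69  69
  70  69  69  70  71  69  69  70  69]
[(array([ 0.5702, -0.1209,  0.0927]), 0.66), (array([0.4971, 0.2019, 0.0011]), 0.56)]
```

The lid sits at its stop, the bolt is back and the vial still stands.

```bash
python3 -c "from rig import *;print(hand_in())"
```

```text
the job is handed in; nothing more can be done
None
```

I handed the job in at about 25 s: both dials dropped in with the bolt fully back, the lid is open against its stop and released, and the vial still stands; `hand_in()` returned no verdict, and I did not re-check the other bystanders.

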